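# Draw one bearing from the sprung slide dispenser

## Robot

A 6-joint arm with a two-finger parallel gripper is mounted at the origin on a cart in front of the work surface, level with it; the furniture and walls round the work are solid. World frame = base frame: x ahead of the robot, y to its left, z up, the work surface at z = 0. Lengths are in m, angles in degrees, forces in N, time in s.
With the tool pointing down it reaches from about 0.3 to 0.75 m from the base axis. Payload 8.5 kg.
Tool frame: the origin (TCP) lies midway between the tips of the shut fingers; the grasp point (between the pads) lies 19 mm behind it; z points along the fingers, y is the line along which they close (so a half turn about z gives the same grasp; the last joint's range is limited). The gripper opens to 85 mm and grips with 20 to 120 N. Pads are 22 mm wide; open, the fingers measure 114 mm over their backs; the gripper's body (76 mm by 85 mm) begins 54 mm behind the grasp point. The pads swing forward as they close: fully open they stand 13 mm farther back than shut.
Start: joints at [57.852, 21.807, 74.336, -0, 83.858, -12.336], TCP at [0.186, 0.517, 0.231] pointing down, gripper open.
Joint ranges: [-178.18, 178.18], [-50.72, 133.34], [12.68, 142.11], [-81.47, 261.47], [9.98, 163.14], [-165.26, 165.26]. Speed limits (degrees/s): [136.94, 136.94, 180, 180, 180, 180].

## Interface

Orientations are given as a 3x3 rotation matrix whose columns are the frame's x, y, z axes.
In Python, from bench import arm, camera gives the robot as it stands. The module is installed in compiled form; this text tells all that it offers.
- The arm moves only by the tool apply_moves, never from a script. Its argument "commands" is text: rows parted by semicolons, each of 7 numbers parted by spaces: the shift along the tool's x, y, z normalised to -1 to 1, where 1 is 150 mm, then the turn, a rotation vector about the tool's x, y, z normalised to -1 to 1, where 1 is 180 degrees, then the opening, from 0 (shut) to 1 (fully open). In form: tx ty tz rx ry rz fingers; .... A call has 1 to 10 rows; each row is the pose to reach, as a shift and turn from the pose commanded when the call began, along the tool's axes at that moment, turning the shorter way round; what a row does not reach only later rows make up. A row lasts 1/10 s, in which the tool goes at most 50 mm and 8.59 degrees, less where a joint would pass 70% of its speed; a pose out of reach is approached as far as the arm can. A call with a number of a shift or a turn outside -1 to 1 is refused whole. A call with a gripper value outside its range is refused whole. The fingers move at their own pace and stop on an object; "force" is the grip in N (left out, the last holds). Time passes only in rows, so rows that repeat a pose let the fingers close. It gives the time, the measured TCP pose, the force, the opening and the grip force at its end, in the units of the state.
- arm.state(): the state, without advancing time (a new reading comes with each control period).
- camera(name): name is "scene" or "top" or "wrist"; returns a dict with "pixels" (400x640x3 uint8, blue, green, red), "range_z" (400x640 float32, m along the optical axis (not along the pixel's ray), 0 where there is no reading), "camera_matrix" (3x3 intrinsics, pixels), "k1" (the pictures are not rectified: a ray, as slopes to the right and down, at radius r is drawn at 1 + k1 r^2 times it, then the intrinsics apply), "world_to_cam" (4x4, takes a point from world to camera coordinates). Camera axes: x right, y up, looking along -z (the intrinsics and any distortion apply to the point x, -y, -z); pixel columns grow to the right and rows downward; lengths in m; the calibration is good to about 2 mm. A picture is of the moment at which its call begins.
- arm.job_done(): hands the job in; it is judged then, once.
The state is a dict: "time": time; "q": joint angles; "joint_velocities": joint speeds; "effort": joint torques, N m; "position": TCP position; "ee_rot": TCP orientation; "wrist_force": force on the tool from outside, world axes, zero at the start; "moment": the same for the moment, N m; "gripper_width": finger opening in m; "gripper_force": force on a finger pad.
Only numpy, scipy, OpenCV 4.12 (cv2) and the standard library are available. Lean on these libraries where they do the work, as an engineer would, in place of code of your own. Each camera call takes 0.05 s, during which the arm holds its last target. There are 200 camera calls.

## Task

Draw one bearing from the blue dispenser: put the closed fingers into the pocket of the yellow pull block and pull the sprung slide out until it meets its red stop block. Keep it pressed against the stop, firmly but gently, for a second, so that the lowest bearing drops into the dish below. Then ease the slide back fully home under control, never letting it snap back, and withdraw; the bearing must end up in the dish (flat or on edge) and the other two must stay in the magazine.

Things in the scene. Friction and masses are not known exactly. Their poses are not given: they have to be found in the camera images.
- dispenser: fixed bench dispenser: blue deck 310 x 190 mm on four legs, top 88 mm above the bench; guide rails; a bridge plate (top 111.5 mm) with four posts (to 153 mm) round the stack of bearings. Origin at bench level; its -x axis (towards the robot) is the way the slide is pulled, z up. The exit opening in the deck is centred at x -48, y 0 mm, above the dish
- slide: steel slide along the dispenser's x, sprung home (5 N home, 9 N out). Same origin and axes as the dispenser when home; pulled by d it stands at x = -d. Yellow pull block at its front: x -125 to -45, y -45 to 45 mm, top z 125 mm. Its window carries the lowest bearing. The red crossbar at its tail (front face x 180 mm, y to 100, z 106 to 122 mm) meets the stop block
- pull_pocket (a point): centre of the mouth of the blind finger pocket in the top of the yellow pull block, level with its top face; the pocket is 42 mm long (along the pull), 50 mm wide and 24 mm deep; the wall in front of it is 21 mm thick. Moves with the slide
- stop_block: red stop block with a black clamp knob and a 5 mm rubber buffer, 30 x 30 x 36 mm (45 mm with knob), clamped on the deck left of the slide; origin at the centre of its underside, axes as the dispenser's; the buffer's face is at x = +15 mm. It is set differently every time, so that the slide's travel is 82 to 97 mm; on the stop the pull reads clearly more than the spring alone
- bearing_1: lowest ball bearing, 62 mm diameter, 16 mm high, 0.2 kg, in the slide's window at the start; origin at the centre of its underside
- bearing_1_centre (a point): centre of the lowest bearing, on its axis at half height
- bearing_2: middle bearing of the stack, same size
- bearing_3: top bearing of the stack, same size
- magazine (a point): point on the magazine's upright axis, level with the deck's top: the bearings in stock are stacked here
- dish: shallow round white metal parts dish, 132 mm diameter, 26 mm high, on the bench under the exit opening; origin at the centre of its underside
Mind the look-alikes: they are no part of the job. What is shaped like the bearing_2 but turquoise is not meant.

How it is judged (in metres and radians):
On the way:
1. the slide is pulled out and rests against the stop block with more than 3 N for 0.5 s (contact force between slide and stop_block above 3 N), for 0.5 s.
At the end, for the whole second after the job is handed in: The slide is home (within 4 mm), bearing_1 is at rest in the dish (its centre within 45 mm of the dish's axis and below 50 mm; flat or on edge is the same), and bearing_2 and bearing_3 are still in the magazine (axis within 10 mm of the magazine's, above the deck) (x of pull_pocket in the frame of dispenser above -0.087 m and horizontal distance between bearing_1_centre and dish below 0.045 m and height (world z) of bearing_1_centre below 0.05 m and linear speed of bearing_1 below 0.02 m/s and horizontal distance between each of bearing_2, bearing_3 and magazine below 0.01 m and height (world z) of each of bearing_2, bearing_3 above 0.08 m); the robot touches nothing.
It fails at once if the fingers press on the slide with more than 80 N (contact force between the fingers and slide above 80 N).
It fails at once if the slide is hauled against its stop with more than 45 N (contact force between slide and stop_block above 45 N).
It fails at once if the slide snaps or is yanked: moves faster than 0.5 m/s (linear speed of slide above 0.5 m/s).
It also fails if it takes over 48 s, if anything falls off the work surface, if the arm or the gripper's body presses on something with over 40 N, if the wrist force passes 120 N, or if a joint passes its speed limit or range.

## Working session

There is one attempt and no reset: what is moved stays moved. The work goes in short steps, Python scripts to look and compute and a tool call to move; the robot and the scene stay as the last step left them, time stands still between calls to the robot, and variables do not carry over. Pictures are saved under pics/ and viewed, at most 10 in all, crops included, and the job is handed in when it is done.

Besides the shell and the picture viewer there is one more tool, called after ">>>" in YAML: its name, and indented under it one key for each argument. apply_moves: Moves the arm, as the interface text tells. Its arguments: {"type":"object","properties":{"commands":{"type":"string"},"force":{"type":"number"}},"required":["commands"]}

```bash
mkdir -p pics; cat > h.py <<'E'
import numpy as np,cv2
from bench import arm,camera
def world(c):
    K=c["camera_matrix"];k=c["k1"];h,w=c["range_z"].shape
    u,v=np.meshgrid(np.arange(w),np.arange(h))
    p=cv2.undistortPoints(np.stack([u,v],-1).reshape(-1,1,2).astype(np.float64),K,np.array([k,0,0,0.])).reshape(h,w,2)
    z=c["range_z"]
    P=np.stack([p[...,0]*z,-p[...,1]*z,-z,np.ones_like(z)],-1)
    return (P@np.linalg.inv(c["world_to_cam"]).T)[...,:3]
E
python3 - <<'E'
from h import *
s=arm.state();print(s)
for n in("scene","top"):
    c=camera(n);cv2.imwrite(f"pics/{n}.png",c["pixels"]);np.savez(f"{n}.npz",p=c["pixels"],w=world(c),z=c["range_z"])
E
```

```text
{'time': 0.0, 'q': array([ 5.78510486e+01,  2.18416070e+01,  7.43848613e+01,  9.65517052e-04,
        8.38565769e+01, -1.23356780e+01]), 'joint_velocities': array([-0.08211732, -0.00246702, -0.0058379 , -0.01822636,  0.04954272,
        0.04073645]), 'effort': array([-6.64855343e-04, -4.48465168e+01, -2.31273258e+01, -2.13627304e-04,
        4.81740411e-03, -4.76974969e-05]), 'position': array([0.18626776, 0.51719554, 0.23070535]), 'ee_rot': array([[-9.40801526e-01,  3.38957034e-01, -7.85449763e-04],
       [ 3.38957787e-01,  9.40800794e-01, -1.21825451e-03],
       [ 3.26015824e-04, -1.41237002e-03, -9.99998949e-01]]), 'wrist_force': array([ 0.81032737, -0.67600897, -0.38319779]), 'moment': array([ 0.00956559, -0.03246625,  0.00192668]), 'gripper_force': 0.0, 'gripper_width': 0.08549330350210453}
```

View pics/scene.png

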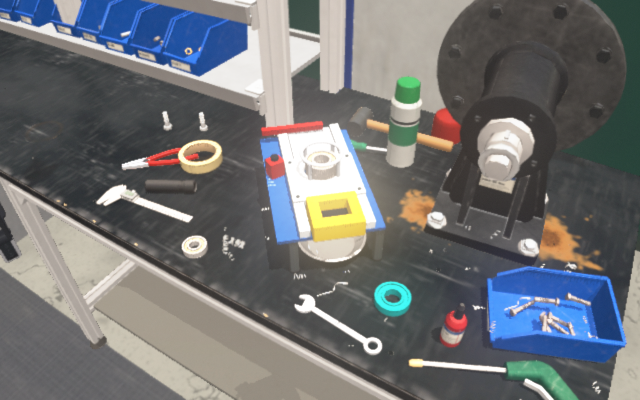

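View pics/top.png

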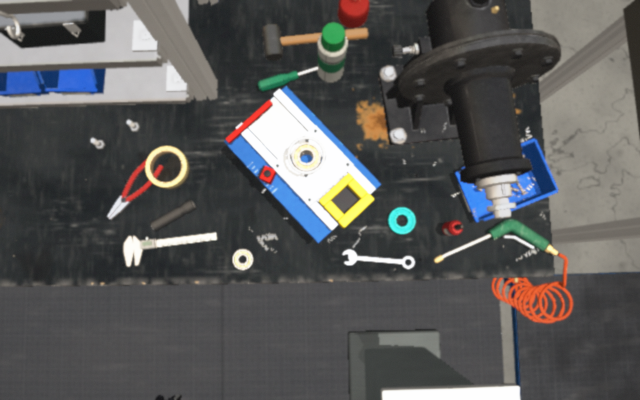

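The scene view shows the yellow block at (335,216) and the stack at (321,160). In the top view the block is at (347,201), the stack at (305,157), the stop at (267,174) and the crossbar at (250,120). The turquoise ring at top (402,221) is the decoy, because it lies off the dispenser. The yellow block with a dark pocket on the blue dispenser is the target.

```bash
python3 - <<'E'
from h import *
for n in("top","scene"):
    d=np.load(n+".npz");p,w,z=d["p"],d["w"],d["z"]
    hsv=cv2.cvtColor(p,cv2.COLOR_BGR2HSV);H,S,V=[hsv[...,i].astype(int) for i in range(3)]
    ok=(z>0)
    m=ok&(H>22)&(H<35)&(S>150)&(abs(w[...,2]-.125)<.006)
    n_,lab,st,_=cv2.connectedComponentsWithStats(m.astype(np.uint8));i=1+np.argmax(st[1:,4]);m=lab==i
    P=w[m];r=cv2.minAreaRect((P[:,:2]*1000).astype(np.float32));print(n,"yellow",r,np.median(P[:,2]),m.sum())
    a=r[2]
    b=ok&((H<8)|(H>172))&(S>150)&(w[...,2]>.08)&(w[...,2]<.16)
    nn,lab,st,c=cv2.connectedComponentsWithStats(b.astype(np.uint8))
    for i in range(1,nn):
        if st[i,4]>25:
            Q=w[lab==i];print("red",c[i],st[i,4],cv2.minAreaRect((Q[:,:2]*1000).astype(np.float32)),Q[:,2].min(),Q[:,2].max())
    c0=np.array(r[0])/1000
    t=ok&(w[...,2]>.13)&(w[...,2]<.16)&(np.hypot(*(w[...,:2]-c0).transpose(2,0,1))<.2)&(S<90)
    Q=w[t];print("stack",cv2.minEnclosingCircle((Q[:,:2]*1000).astype(np.float32)),t.sum())
    pk=ok&(w[...,2]<.11)&(w[...,2]>.09)&(np.hypot(*(w[...,:2]-c0).transpose(2,0,1))<.03);Q=w[pk];print("pocket",len(Q),Q.mean(0) if len(Q) else 0)
im=np.load("top.npz")["p"][80:250,215:420];cv2.imwrite("pics/crop.png",cv2.resize(im,None,fx=3.5,fy=3.5,interpolation=cv2.INTER_CUBIC))
E
```

```text
top yellow ((573.1880493164062, 237.08917236328125), (78.6640396118164, 88.97225952148438), 41.85917663574219) 0.12382664177625613 566
red [248.63746224 121.14199396] 331 ((752.3316040039062, 444.15130615234375), (13.185748100280762, 127.25004577636719), 42.0315055847168) 0.11110701951627866 0.12614057999903405
red [267.10344828 174.48275862] 145 ((633.672607421875, 405.2373962402344), (26.542327880859375, 29.91445541381836), 64.48434448242188) 0.10405934846125331 0.13526700679596693
stack ((657.12744140625, 346.47137451171875), 68.00479888916016) 836
pocket 420 [0.57670318 0.23722737 0.09986102]
scene yellow ((563.236083984375, 192.55014038085938), (5.310016632080078, 30.61620330810547), 40.57859420776367) 0.12108290556903584 38
red [281.94       127.68666667] 150 ((743.7514038085938, 453.96063232421875), (13.67732048034668, 103.73312377929688), 43.81454086303711) 0.1098410785248507 0.12376367696174584
red [270.45238095 162.16666667] 42 ((625.6853637695312, 408.106689453125), (21.74614143371582, 14.075401306152344), 61.747169494628906) 0.12063846466330685 0.12567393949256578
stack ((666.4825439453125, 319.8219909667969), 41.52245330810547) 777
pocket 240 [0.56100105 0.19541621 0.09998421]
```

View pics/crop.png

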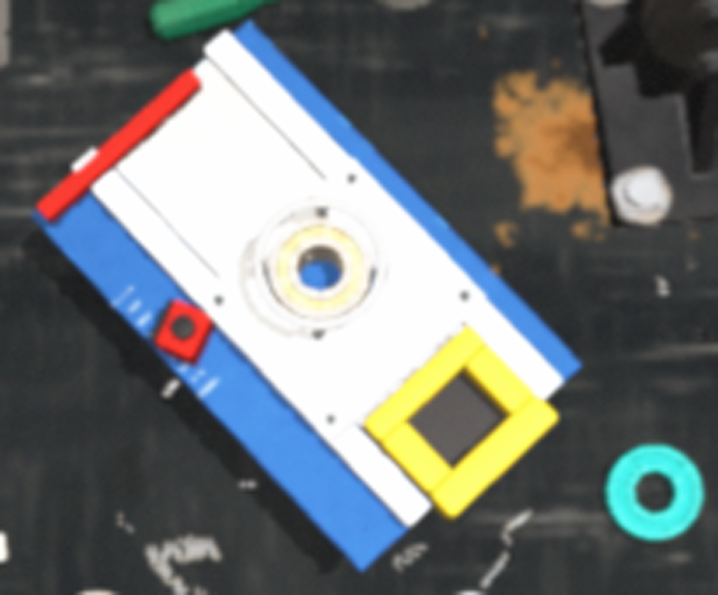

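The crop confirms that the yellow block with its pocket is the pull block. The stack ring is at crop (320,268) and the stop at (185,328). The axis runs at about 41.9°, the pocket is near (0.575, 0.238), and the expected travel is about 93 mm. I'll move there now.

>>> apply_moves:
  commands: "-0.33 -0.09 0 0 0 0 0;-0.66 -0.18 0 0 0 0 0;-1 -0.28 0 0 0 0 0;-1 -0.28 0 0 0 0 0"
  force: 40

```text
time: 0.5
position: [0.3168, 0.4244, 0.2309]
ee_rot: [[-0.939, 0.344, 0.0], [0.344, 0.939, -0.001], [-0.001, -0.001, -1.0]]
wrist_force: [-0.1, 0.2, -0.3]
gripper_width: 0.028
gripper_force: 0.0
```

>>> apply_moves:
  commands: "-0.33 -0.09 0 0 0 0 0;-0.66 -0.18 0 0 0 0 0;-1 -0.28 0 0 0 0 0;-1 -0.28 0 0 0 0 0"

```text
time: 0.9
position: [0.4435, 0.334, 0.2306]
ee_rot: [[-0.939, 0.343, -0.0], [0.343, 0.939, -0.001], [-0.0, -0.001, -1.0]]
wrist_force: [-1.5, 0.4, -0.1]
gripper_width: 0.0002
gripper_force: 0.0
```

>>> apply_moves:
  commands: "-0.3 -0.1 0 0 0 -0.04 0;-0.6 -0.2 0 0 0 -0.08 0;-0.8 -0.25 0 0 0 -0.13 0;-0.9 -0.28 0 0 0 -0.17 0;-1 -0.3 0 0 0 -0.22 0;-1 -0.3 0 0 0 -0.26 0;-1 -0.3 0 0 0 -0.3 0;-1 -0.3 0 0 0 -0.343 0;-1 -0.3 0 0 0 -0.343 0;-1 -0.3 0 0 0 -0.343 0"

```text
time: 1.9
position: [0.5656, 0.2441, 0.2312]
ee_rot: [[-0.746, -0.666, -0.001], [-0.666, 0.746, 0.0], [0.0, 0.0, -1.0]]
wrist_force: [0.3, -0.1, 0.6]
gripper_width: 0.0001
gripper_force: 0.0
```

```bash
cat > t.py <<'E'
from h import *
s=arm.state();R=s["ee_rot"];p=s["position"]
print(s["time"],p.round(4),R.round(3).tolist(),s["q"].round(1),s["gripper_width"],s["wrist_force"].round(2))
print("xang",np.degrees(np.arctan2(R[1,0],R[0,0])))
print("shift units",(R.T@(np.array([.5755,.238,p[2]])-p)/.15).round(3))
E
cat > w.py <<'E'
from h import *
c=camera("wrist");cv2.imwrite("pics/w1.png",c["pixels"]);p=c["pixels"];w=world(c);z=c["range_z"]
hsv=cv2.cvtColor(p,cv2.COLOR_BGR2HSV);H,S=hsv[...,0].astype(int),hsv[...,1]
m=(z>0)&(H>22)&(H<35)&(S>150)&(abs(w[...,2]-.125)<.006)
P=w[m];print(m.sum());r=cv2.minAreaRect((P[:,:2]*1000).astype(np.float32));print(r,np.median(P[:,2]))
E
python3 t.py; python3 w.py
```

```text
1.9 [0.5656 0.2441 0.2312] [[-0.746, -0.666, -0.001], [-0.666, 0.746, 0.0], [0.0, 0.0, -1.0]] [  12.3   28.6   63.     0.    88.4 -119.4] 0.00013815107783146148 [ 0.35 -0.11  0.59]
xang -138.23496739075074
shift units [-0.022 -0.074 -0.   ]
2996
((573.3043212890625, 237.19732666015625), (78.20690155029297, 89.91615295410156), 41.90232849121094) 0.12516223052585737
```

View pics/w1.png

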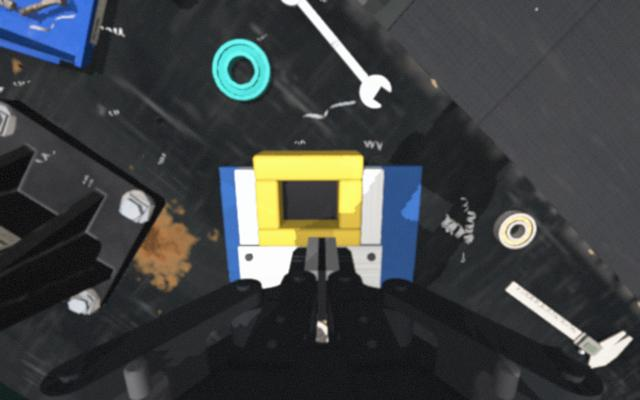

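The wrist view shows the pocket at (310,200), squarely aligned with the fingers. Its block fit agrees with the top view to within 1 mm. Next I centre over the pocket and descend.

>>> apply_moves:
  commands: "-0.021 -0.069 0.1 0 0 0 0;-0.021 -0.069 0.3 0 0 0 0;-0.021 -0.069 0.5 0 0 0 0;-0.021 -0.069 0.6 0 0 0 0;-0.021 -0.069 0.6 0 0 0 0;-0.021 -0.069 0.6 0 0 0 0"

```text
time: 2.55
position: [0.5757, 0.2377, 0.1412]
ee_rot: [[-0.745, -0.667, -0.0], [-0.667, 0.745, -0.0], [0.0, 0.0, -1.0]]
wrist_force: [0.1, -0.6, 0.3]
gripper_width: -0.0002
gripper_force: 0.0
```

```bash
sed -i 's/.5755,.238,/.5748,.2385,/' t.py; python3 t.py
```

```text
2.55 [0.5757 0.2377 0.1412] [[-0.745, -0.667, -0.0], [-0.667, 0.745, -0.0], [0.0, 0.0, -1.0]] [  11.6   33.2   70.1   -0.    76.7 -120.3] -0.0001781730918568702 [ 0.06 -0.58  0.34]
xang -138.13107612644018
shift units [0.001 0.008 0.   ]
```

>>> apply_moves:
  commands: "0 0.006 0.06 0 0 0 0;0 0.006 0.12 0 0 0 0;0 0.006 0.18 0 0 0 0;0 0.006 0.225 0 0 0 0;0 0.006 0.225 0 0 0 0;0 0.006 0.225 0 0 0 0"

```text
time: 3.15
position: [0.5748, 0.2386, 0.1076]
ee_rot: [[-0.744, -0.668, -0.0], [-0.668, 0.744, -0.0], [0.0, -0.0, -1.0]]
wrist_force: [0.2, 0.2, 0.2]
gripper_width: -0.0001
gripper_force: 0.0
```

>>> apply_moves:
  commands: "0.02 0 0 0 0 0 0;0.035 0 0 0 0 0 0;0.05 0 0 0 0 0 0;0.065 0 0 0 0 0 0;0.08 0 0 0 0 0 0;0.095 0 0 0 0 0 0;0.11 0 0 0 0 0 0;0.11 0 0 0 0 0 0"

```text
time: 3.95
position: [0.5638, 0.2287, 0.108]
ee_rot: [[-0.744, -0.668, 0.005], [-0.668, 0.744, 0.003], [-0.005, -0.001, -1.0]]
wrist_force: [7.4, 6.8, -4.1]
gripper_width: 0.0005
gripper_force: 5.0
```

>>> apply_moves:
  commands: "0.04 0 0 0 0 0 0;0.09 0 0 0 0 0 0;0.14 0 0 0 0 0 0;0.19 0 0 0 0 0 0;0.24 0 0 0 0 0 0;0.29 0 0 0 0 0 0;0.34 0 0 0 0 0 0;0.39 0 0 0 0 0 0;0.43 0 0 0 0 0 0;0.45 0 0 0 0 0 0"

```text
time: 4.95
position: [0.5136, 0.1836, 0.108]
ee_rot: [[-0.744, -0.668, 0.005], [-0.668, 0.744, 0.003], [-0.006, -0.001, -1.0]]
wrist_force: [8.2, 9.6, -5.6]
gripper_width: -0.0002
gripper_force: 5.8
```

>>> apply_moves:
  commands: "0.01 0 0 0 0 0 0;0.02 0 0 0 0 0 0;0.03 0 0 0 0 0 0;0.03 0 0 0 0 0 0"

```text
time: 5.35
position: [0.5103, 0.1806, 0.1079]
ee_rot: [[-0.744, -0.668, 0.004], [-0.668, 0.744, 0.003], [-0.005, -0.001, -1.0]]
wrist_force: [7.1, 8.2, -3.9]
gripper_width: 0.0001
gripper_force: 5.2
```

>>> apply_moves:
  commands: "0.01 0 0 0 0 0 0;0.02 0 0 0 0 0 0;0.03 0 0 0 0 0 0;0.04 0 0 0 0 0 0;0.05 0 0 0 0 0 0;0.05 0 0 0 0 0 0"

```text
time: 5.95
position: [0.5048, 0.1756, 0.1079]
ee_rot: [[-0.744, -0.668, 0.005], [-0.668, 0.744, 0.003], [-0.005, -0.001, -1.0]]
wrist_force: [8.2, 8.0, -4.7]
gripper_width: -0.0
gripper_force: 5.4
```

>>> apply_moves:
  commands: "0.007 0 0 0 0 0 0;0.014 0 0 0 0 0 0;0.02 0 0 0 0 0 0;0.02 0 0 0 0 0 0"

```text
time: 6.35
position: [0.5036, 0.1745, 0.108]
ee_rot: [[-0.744, -0.668, 0.007], [-0.668, 0.744, 0.005], [-0.009, -0.001, -1.0]]
wrist_force: [11.0, 14.2, -7.5]
gripper_width: -0.0
gripper_force: 9.1
```

The force has risen and the motion has stalled, so the slide is on the stop. I'll press a little more and hold.

>>> apply_moves:
  commands: "0.005 0 0 0 0 0 0;0.01 0 0 0 0 0 0;0.01 0 0 0 0 0 0;0.01 0 0 0 0 0 0;0.01 0 0 0 0 0 0;0.01 0 0 0 0 0 0;0.01 0 0 0 0 0 0;0.01 0 0 0 0 0 0;0.01 0 0 0 0 0 0;0.01 0 0 0 0 0 0"

```text
time: 7.35
position: [0.5035, 0.1744, 0.1081]
ee_rot: [[-0.744, -0.668, 0.01], [-0.668, 0.744, 0.007], [-0.012, -0.001, -1.0]]
wrist_force: [16.3, 19.8, -11.8]
gripper_width: -0.0001
gripper_force: 12.4
```

>>> apply_moves:
  commands: "0 0 0 0 0 0 0;0 0 0 0 0 0 0;0 0 0 0 0 0 0;0 0 0 0 0 0 0;0 0 0 0 0 0 0;0 0 0 0 0 0 0"

```text
time: 7.95
position: [0.5035, 0.1744, 0.1081]
ee_rot: [[-0.744, -0.668, 0.01], [-0.668, 0.744, 0.007], [-0.012, -0.001, -1.0]]
wrist_force: [16.0, 19.7, -11.6]
gripper_width: -0.0001
gripper_force: 12.4
```

```bash
python3 - <<'E'
from h import *
ims=[camera(n)["pixels"] for n in("scene","top")]
a=cv2.resize(ims[0][100:280,220:420],None,fx=2,fy=2);b=cv2.resize(ims[1][80:260,220:420],None,fx=2,fy=2)
cv2.imwrite("pics/hold.png",np.hstack([a,b]))
E
```

```text
(no output)
```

View pics/hold.png

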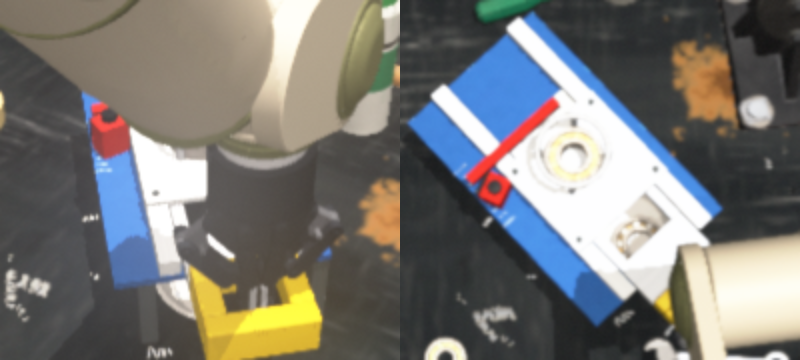

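The crossbar meets the stop at (480,185). The bearing shows inside the exit opening at (638,235), so I'll check its height by depth.

```bash
python3 - <<'E'
from h import *
c=camera("top");w=world(c)
print((w[186:206:2,328:354:2,2]*1000).astype(int)); print(w[198,338])
E
```

```text
[[1162  112    5    2    8    3    0    2    1    0    3    5   95]
 [ 111    5    5    5    6   17   19    5    0    0    2    1    7]
 [   1    2   20   23   24   20   15   19   24   24    0    6    6]
 [   3   20   20   11   13   19   11   15   23   17   24    1    6]
 [   4   22   16   15   19   22   23   21   19   18   14   29  103]
 [  18   11   16   22   14   10    9   14   24   17   23  101  101]
 [  17    8   21   17    1    1    5    3    5   21  104   96   99]
 [  15   16   15    2    4    1    1    1    1   95  104  103  101]
 [  15   19   22    8    2    0    3    2  104  102  102  100  102]
 [  25   15   18    1    2    0  103  103   99  104  103   96  106]]
[0.59347082 0.24766287 0.00189561]
```

The bearing lies flat in the dish, its top at about 20 mm. Now I'll ease the slide back.

>>> apply_moves:
  commands: "-0.01 0 0 0 0 0 0;-0.03 0 0 0 0 0 0;-0.06 0 0 0 0 0 0;-0.09 0 0 0 0 0 0;-0.12 0 0 0 0 0 0;-0.15 0 0 0 0 0 0;-0.18 0 0 0 0 0 0;-0.21 0 0 0 0 0 0;-0.24 0 0 0 0 0 0;-0.27 0 0 0 0 0 0"

```text
time: 9.1
position: [0.5304, 0.1987, 0.1078]
ee_rot: [[-0.744, -0.668, 0.0], [-0.668, 0.744, -0.0], [-0.0, -0.0, -1.0]]
wrist_force: [2.2, 1.7, 1.8]
gripper_width: 0.0001
gripper_force: 1.7
```

>>> apply_moves:
  commands: "-0.03 0 0 0 0 0 0;-0.06 0 0 0 0 0 0;-0.09 0 0 0 0 0 0;-0.12 0 0 0 0 0 0;-0.15 0 0 0 0 0 0;-0.18 0 0 0 0 0 0;-0.21 0 0 0 0 0 0;-0.24 0 0 0 0 0 0;-0.26 0 0 0 0 0 0;-0.28 0 0 0 0 0 0"

```text
time: 10.1
position: [0.5615, 0.2269, 0.1073]
ee_rot: [[-0.744, -0.668, -0.0], [-0.668, 0.744, 0.0], [0.0, 0.0, -1.0]]
wrist_force: [2.9, 2.2, -3.9]
gripper_width: 0.0001
gripper_force: 1.8
```

>>> apply_moves:
  commands: "-0.01 0 0 0 0 0 0;-0.02 0 0 0 0 0 0;-0.03 0 0 0 0 0 0;-0.04 0 0 0 0 0 0;-0.05 0 0 0 0 0 0;-0.06 0 0 0 0 0 0;-0.07 0 0 0 0 0 0;-0.07 0 0 0 0 0 0"

```text
time: 10.9
position: [0.569, 0.2334, 0.1077]
ee_rot: [[-0.744, -0.668, -0.001], [-0.668, 0.744, -0.001], [0.001, -0.0, -1.0]]
wrist_force: [-0.3, -0.0, 0.9]
gripper_width: 0.0002
gripper_force: 0.0
```

>>> apply_moves:
  commands: "-0.02 0 0 0 0 0 0;-0.04 0 0 0 0 0 0;-0.05 0 0 0 0 0 0;-0.05 0 0 0 0 0 0"

```text
time: 11.3
position: [0.5748, 0.2387, 0.1076]
ee_rot: [[-0.744, -0.668, -0.0], [-0.668, 0.744, -0.0], [0.0, -0.0, -1.0]]
wrist_force: [0.4, 0.7, 0.1]
gripper_width: 0.0002
gripper_force: 0.0
```

>>> apply_moves:
  commands: "0 0 -0.1 0 0 0 0;0 0 -0.3 0 0 0 0;0 0 -0.6 0 0 0 0;0 0 -0.85 0 0 0 0;0 0 -0.85 0 0 0 0;0 0 -0.85 0 0 0 0;0 0 -0.85 0 0 0 0"

```text
time: 12.0
position: [0.5742, 0.2384, 0.2337]
ee_rot: [[-0.744, -0.668, -0.003], [-0.668, 0.744, -0.001], [0.002, 0.001, -1.0]]
wrist_force: [-0.2, -1.2, 0.1]
gripper_width: 0.0001
gripper_force: 0.0
```

```bash
python3 w.py; python3 - <<'E'
from h import *
c=camera("top");w=world(c)
b=c["pixels"][80:260,220:420];s=camera("scene")["pixels"][100:280,220:420]
cv2.imwrite("pics/end.png",np.hstack([cv2.resize(x,None,fx=2,fy=2) for x in(s,b)]))
E
```

```text
2925
((573.6088256835938, 237.17620849609375), (78.5534439086914, 88.94175720214844), 41.885005950927734) 0.12515166987110327
```

View pics/end.png

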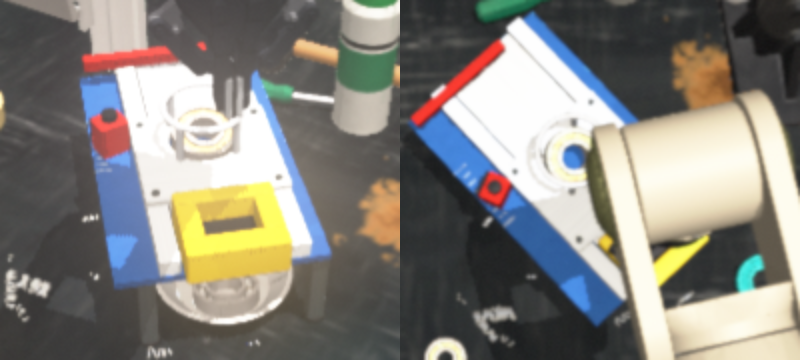

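The slide is back home: the block fit matches the one taken before the pull to 0.3 mm. The bearing is in the dish at (225,290), the remaining stack is in the magazine at (205,130), and the gripper is clear.

```bash
python3 -c "
from bench import arm
print(arm.job_done())"
```

```text
the job is handed in; nothing more can be done
None
```

I drew one bearing into the dish, eased the slide back home under control, and handed the job in at about 12 s. The other two bearings looked still in the magazine, and the hand-in returned no verdict.

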